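# Knock two castings out of a rubber mould into a tray

## Task

Turn the grey two-cell mould mouth down and rap its mouth on the floor of the shallow metal tray until both stuck metal castings come loose; they must stay in the mould until it is upside down and must not fall from more than a few centimetres. Then lift the mould off so that both castings are left lying flat in the tray, and set the empty mould, still mouth down, on the middle of the black rubber mat. Leave the beaker, the can and the carton where they stand.

Things in the scene. Friction and masses are not known exactly. Their poses are not given: they have to be found in the camera images.
- mould: loose mid-grey block mould, 66 x 46 x 42 mm (its own x, y, z), 0.16 kg, plain sides. Origin at the centre of its closed bottom; +z points to the mouth (up at the start). Hold it across the 46 mm, on the 66 x 42 mm sides that face +y and -y. It stands steadily on any plain side, so it can be turned over in two quarter turns about y, standing on a 46 x 42 mm end in between
- mould_mouth (a point): centre of the mould's mouth face, 42 mm along +z from its origin, axes as the mould's. Two round cells open here at x = -15.25 and +15.25 mm, 25 mm wide, 28 mm deep. Soft nubs in the cell walls hold the castings when the mould is turned over or set down softly, and let go when the mouth, facing down, strikes something hard at about 0.2 m/s; several raps may be needed
- casting_1: loose steel-grey metal disc, 11 mm thick, 0.06 kg, 24 mm across at a bevelled shoulder near its wide face and tapering to 20 mm at its narrow face, in the mould cell on the mould's -x side. Origin at the centre of the narrow face, which lies on the cell's floor (14 mm above the mould's origin) at the start; +z to the wide face. Knocked out of the inverted mould it lies wide face down
- casting_2: the same disc in the cell on the mould's +x side
- tray: fixed shallow square aluminium tray, 190 x 190 mm outside, rim 8 mm high, walls and floor 3 mm thick. Origin at the centre of its underside on the bench, so that the inner floor is at z = 3 mm and 184 mm square; x and y along its sides
- mat: fixed black rubber mat, 150 x 150 mm, 3 mm thick, the mould lies on it at the start. Origin at the centre of its underside, top at z = 3 mm
- beaker: bystander: small clear beaker, 45 mm across, 59 mm high, origin at the centre of its underside
- can: bystander: round white can with a black lid, 34 mm across, 52 mm high, origin at the centre of its underside
- carton: bystander: small carton, 50 x 59 x 30 mm, origin at the centre of its underside
Things that resemble listed ones, but are neither listed nor needed, are in the scene too. What is shaped like the mould but green or pink is not meant.

How it is judged:
By the outcome, as a careful person would: the job done as asked, in the order asked, and still so for the second after the job is handed in, with the robot touching nothing.
It also fails if it takes over 61 s, if anything falls off the work surface, if the arm or the gripper's body presses on something with over 40 N, if the wrist force passes 120 N, or if a joint passes its speed limit or range.

## Robot

A 6-joint arm with a two-finger parallel gripper is mounted at the origin on a cart in front of the work surface, level with it; the furniture and walls round the work are solid. World frame = base frame: x ahead of the robot, y to its left, z up, the work surface at z = 0. Lengths are in m, angles in rad, forces in N, time in s.
With the tool pointing down it reaches from about 0.275 to 0.725 m from the base axis. Payload 5.6 kg.
Tool frame: the origin (TCP) lies at the very end of the fingers, on their centre line; the grasp point (between the pads) lies ctrl.tcp_to_grasp behind it (ctrl.tcp_to_grasp is the distance from the TCP to the grasp point, in m); z points along the fingers, y is the line along which they close (so a half turn about z gives the same grasp; the last joint's range is limited). The gripper opens to 85 mm and grips with 20 to 120 N. Pads are 22 mm wide; open, the fingers measure 114 mm over their backs; the gripper's body (76 mm by 85 mm) begins 54 mm behind the grasp point. The pads swing forward as they close: fully open they stand 13 mm farther back than shut.
Start: joints at [1.495, 0.255, 0.108, 0, -1.424, -0.285], TCP at [0.194, 0.515, 0.231] pointing down, gripper open.
Joint ranges: [-2.95, 2.95], [-1.21, 1.97], [-1.09, 1.5], [-2.87, 1.71], [-2.94, -0.07], [-3.05, 3.05]. Speed limits (rad/s): [2.57, 2.57, 3.14, 3.14, 3.14, 3.14].

## Interface

Orientations are given as a unit quaternion [w, x, y, z].
In Python, from plant import ctrl gives the robot as it stands. The module is installed in compiled form; this text tells all that it offers.
- The arm moves only by the tool carry_out, never from a script. Its arguments are lists of equal length, an entry for each row: "claw": the closure, from 0 (fully open) to 1 (shut); "delta_pos": the shift along the tool's x, y, z in m, a list of three; "dr": the turn, a rotation vector about the tool's x, y, z in rad, a list of three. A call has 1 to 8 rows; each row shifts and turns the commanded pose from where the row before left it, along the tool's axes as they then stand; what a row does not reach is not made up. A row lasts 1/8 s, in which the tool goes at most 62.5 mm and 10.7 degrees, less where a joint would pass 70% of its speed; a pose out of reach is approached as far as the arm can. A call is refused whole if a number of a shift passes 0.0625 or a number of a turn 0.188, either way. A call with a gripper value outside its range is refused whole. The fingers move at their own pace and stop on an object; the grip force is fixed at half the most. Time passes only in rows, so rows that do not move let the fingers close. It gives the time, the measured TCP pose, the force, the opening and the grip force at its end, in the units of the state.
- ctrl.get_state(): the state, without advancing time (a new reading comes with each control period).
- ctrl.read_camera(name): name is "side" or "top" or "wrist"; returns the picture (400x640x3 uint8, red, green, blue); there is no depth.
- ctrl.camera_info(name): a dict with "mtx" (3x3 intrinsics, pixels), "dist" ([k1, k2, p1, p2, k3] as OpenCV has them; the pictures are not rectified), "camera_from_world" (4x4, takes a point from world to camera coordinates). Camera axes: x right, y down, z forward; pixel columns grow to the right and rows downward; lengths in m; the calibration is good to about 2 mm. A picture is of the moment at which its call begins: read the wrist's pose just before it. camera_info takes no time and is no camera call; for the wrist camera it gives the pose at the moment of the call.
- ctrl.sign_off(): hands the job in; it is judged then, once.
The state is a dict: "clock": time; "joint_positions": joint angles; "joint_vel": joint speeds; "joint_torque": joint torques, N m; "eef_pos": TCP position; "tool_rot": TCP orientation; "wrist_force": force on the tool from outside, world axes, zero at the start; "moment": the same for the moment, N m; "grip_width": finger opening in m; "finger_force": force on a finger pad.
Only numpy, scipy, OpenCV 4.12 (cv2) and the standard library are available. Lean on these libraries where they do the work, as an engineer would, in place of code of your own. Each camera call takes 0.05 s, during which the arm holds its last target. There are 200 camera calls.

## Working session

There is one attempt and no reset: what is moved stays moved. The work goes in short steps, Python scripts to look and compute and a tool call to move; the robot and the scene stay as the last step left them, time stands still between calls to the robot, and variables do not carry over. Pictures are saved under pics/ and viewed, at most 10 in all, crops included, and the job is handed in when it is done.

Besides the shell and the picture viewer there is one more tool, called after ">>>" by a JSON object that holds its "op" and its "data". carry_out: Moves the arm, as the interface text tells. Its arguments: {"type":"object","properties":{"claw":{"type":"array"},"delta_pos":{"type":"array"},"dr":{"type":"array"}},"required":["claw","delta_pos","dr"]}

```bash
mkdir -p pics
cat > h.py <<'E'
import numpy as np, cv2
from plant import ctrl
def snap(n,f):
    im=ctrl.read_camera(n); cv2.imwrite(f'pics/{f}.png',im[:,:,::-1]); return im
def ray(n,pts,z,info=None):
    i=info or ctrl.camera_info(n); K=np.array(i['mtx']);D=np.array(i['dist']);T=np.array(i['camera_from_world'])
    u=cv2.undistortPoints(np.array(pts,float).reshape(-1,1,2),K,D).reshape(-1,2)
    d=np.c_[u,np.ones(len(u))]@T[:3,:3]; o=-T[:3,:3].T@T[:3,3]
    return o+d*((z-o[2])/d[:,2])[:,None]
def proj(n,P):
    i=ctrl.camera_info(n);T=np.array(i['camera_from_world'])
    return cv2.projectPoints(np.array(P,float).reshape(-1,1,3),cv2.Rodrigues(T[:3,:3])[0],T[:3,3],np.array(i['mtx']),np.array(i['dist']))[0].reshape(-1,2)
E
python3 - <<'E'
from h import *
s=ctrl.get_state(); print(s, ctrl.tcp_to_grasp)
a=snap('top','top0'); b=snap('side','side0')
for n in('top','side'):
    T=np.array(ctrl.camera_info(n)['camera_from_world']); print(n,-T[:3,:3].T@T[:3,3])
E
```

```text
{'clock': 0.0, 'joint_positions': array([ 1.49461162e+00,  2.55740157e-01,  1.06997752e-01, -5.07378939e-04,
       -1.42390952e+00, -2.84582612e-01]), 'joint_vel': array([ 1.10090096e-03, -6.17049531e-04, -9.99245504e-05,  1.65872949e-03,
        3.73072545e-04, -3.66038826e-04]), 'joint_torque': array([-5.05977623e-04, -3.86627054e+01,  2.37941658e+01,  5.36524370e+00,
       -6.19527287e-03, -1.04380828e-05]), 'eef_pos': array([0.19391247, 0.51414049, 0.23039175]), 'tool_rot': array([ 9.48865450e-04,  9.83767776e-01, -1.79443695e-01, -1.53061263e-04]), 'wrist_force': array([ 1.08585707, -0.2104685 , -0.06673613]), 'moment': array([-0.0308681 , -0.03376458,  0.00222368]), 'finger_force': 0.0, 'grip_width': 0.08525371464719199} 0.0187
top [0.38430445 0.11084659 1.13668492]
side [0.29808254 0.74381683 0.57791361]
```

View pics/top0.png

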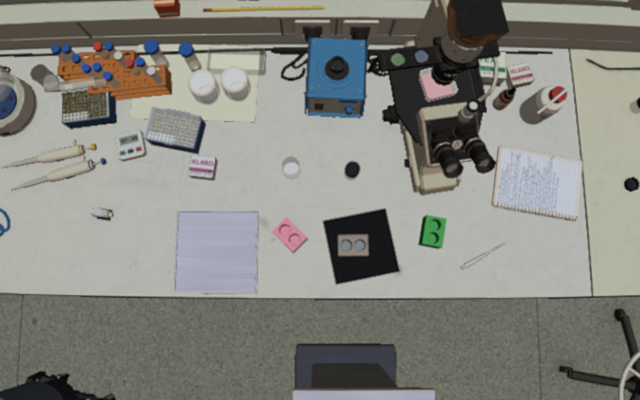

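View pics/side0.png

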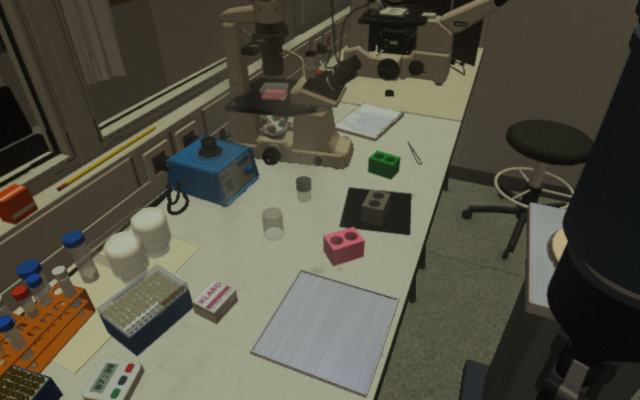

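Top view: there are three mould shapes. The pink one is at (290,235), the green one at (433,232), and a grey one lies on the black mat at (352,245). The grey one fits the description. The tray is at (217,252), beaker (291,168), can (352,170), carton (202,166). I'll confirm the mould in an enlarged crop.

Run:
```python
from h import *
im=cv2.imread('pics/top0.png')
cv2.imwrite('pics/c1.png',cv2.resize(im[200:290,315:405],None,fx=6.5,fy=6.5,interpolation=cv2.INTER_CUBIC))
print(ray('top',[(177,211),(257,211),(257,292),(175,292)],.008).round(4))
print(ray('top',[(324,220),(387,209),(399,271),(336,283)],.003).round(4))
print(ray('top',[(352,245)],.045).round(4))
print('byst',ray('top',[(291,168),(352,170),(202,166)],.05).round(3))
```

```text
[[0.549  0.4314 0.008 ]
 [0.5497 0.244  0.008 ]
 [0.3645 0.2403 0.008 ]
 [0.3626 0.4277 0.008 ]]
[[ 0.5299  0.0887  0.003 ]
 [ 0.556  -0.0581  0.003 ]
 [ 0.4127 -0.0829  0.003 ]
 [ 0.3855  0.0614  0.003 ]]
[[0.4688 0.0275 0.045 ]]
byst [[0.642 0.164 0.05 ]
 [0.638 0.026 0.05 ]
 [0.647 0.367 0.05 ]]
```

View pics/c1.png

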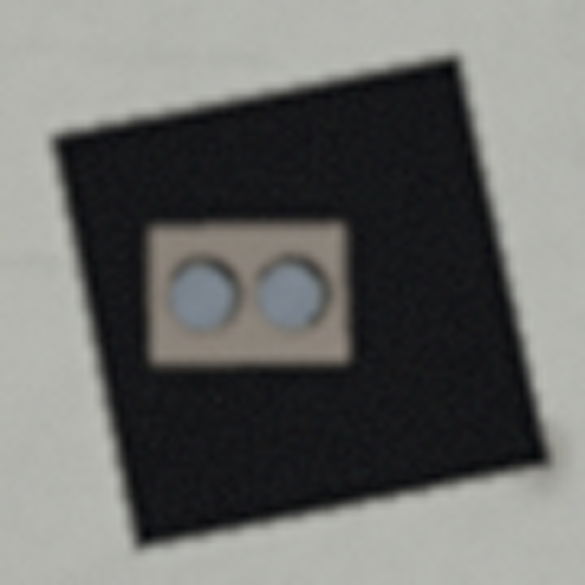

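The crop confirms it: the grey mould, with two grey discs in its cells, lies on the black mat. Its top corners are about (337.6,234.2), (368.4,233.7), (369.2,256.2) and (338.1,256.6), so the long side runs along world y.

Run:
```python
from h import *
c=np.array([(147,222),(347,219),(352,365),(150,368)])/6.5+np.array([315,200])-.5*(1-1/6.5)
p=ray('top',c,.045); print(p.round(4),p.mean(0)); d=p[0]-p[1];e=p[3]-p[2]; print(np.linalg.norm(d),np.degrees(np.arctan2((d+e)[1],(d+e)[0])))
m=p.mean(0)
s=ctrl.get_state();from scipy.spatial.transform import Rotation as R
q=s['tool_rot'];r=R.from_quat([*q[1:],q[0]]);print(s['eef_pos'],r.as_matrix().round(3))
print('d world',m-s['eef_pos'],'in tool',r.inv().apply(m-s['eef_pos']))
```

```text
[[ 0.4938  0.0602  0.045 ]
 [ 0.495  -0.0083  0.045 ]
 [ 0.4452 -0.0093  0.045 ]
 [ 0.4441  0.0594  0.045 ]] [0.46950486 0.02550437 0.045     ]
0.068482444391594 90.95949643438193
[0.19397217 0.51419113 0.23050113] [[ 0.936 -0.353 -0.   ]
 [-0.353 -0.936 -0.002]
 [ 0.     0.002 -1.   ]]
d world [ 0.27553269 -0.48868676 -0.18550113] in tool [0.43030081 0.35962724 0.18615356]
```

>>> {"op": "carry_out", "data": {"claw": [0,0,0,0,0,0,0,0], "delta_pos": [[0.045,0.032,0],[0.045,0.032,0],[0.045,0.032,0],[0.045,0.032,0],[0.045,0.032,0],[0.045,0.032,0],[0.045,0.032,0],[0.045,0.032,0]], "dr": [[0,0,0],[0,0,0],[0,0,0],[0,0,0],[0,0,0],[0,0,0],[0,0,0],[0,0,0]]}}

```text
clock: 1.1
eef_pos: [0.4411, 0.1463, 0.2311]
tool_rot: [0.0, 0.984, -0.179, -0.0]
wrist_force: [0.1, 0.7, 1.0]
grip_width: 0.0854
finger_force: 0.0
```

>>> {"op": "carry_out", "data": {"claw": [0,0,0,0,0,0,0,0], "delta_pos": [[0.044,0.034,0],[0,0,0],[0,0,0],[0,0,0],[0,0,0],[0,0,0],[0,0,0],[0,0,0]], "dr": [[0,0,0],[0,0,0.17],[0,0,0.17],[0,0,0.17],[0,0,0.17],[0,0,0.17],[0,0,0.17],[0,0,0.17]]}}

```text
clock: 2.1
eef_pos: [0.4694, 0.1006, 0.2308]
tool_rot: [0.0, 0.712, -0.702, -0.0]
wrist_force: [0.4, 0.0, 0.3]
grip_width: 0.0855
finger_force: 0.0
```

>>> {"op": "carry_out", "data": {"claw": [0,0,0,0,0], "delta_pos": [[0,0,0],[0,0,0],[0,0,0],[0,0,0],[0,0,0]], "dr": [[0,0.175,0],[0,0.175,0],[0,0.175,0],[0,0.175,0],[0,0,0]]}}

```text
clock: 2.72
eef_pos: [0.4689, 0.1016, 0.2285]
tool_rot: [0.244, 0.672, -0.655, 0.246]
wrist_force: [0.3, -0.5, -0.6]
grip_width: 0.0857
finger_force: 0.0
```

```bash
cat >> h.py <<'E'
from scipy.spatial.transform import Rotation as R
def to(t):
    s=ctrl.get_state();q=s['tool_rot'];r=R.from_quat([*q[1:],q[0]])
    print('pos',s['eef_pos'].round(4),'R',r.as_matrix().round(3).tolist(),'j',s['joint_positions'].round(2),'F',s['wrist_force'].round(1))
    print('delta tool',r.inv().apply(np.array(t)-s['eef_pos']).round(4))
E
python3 - <<'E'
from h import *
to([.4695,.0185,.0157])
i=ctrl.camera_info('wrist');snap('wrist','w0')
a=np.radians(91);u=np.array([np.cos(a),np.sin(a),0]);v=np.array([-u[1],u[0],0]);m=np.array([.4695,.0255,.045])
print(proj('wrist',[m+sx*.033*u+sy*.023*v for sx,sy in((1,1),(1,-1),(-1,-1),(-1,1))]).round(0))
E
```

```text
pos [0.4689 0.1016 0.2285] R [[0.021, -1.0, 0.011], [-0.76, -0.023, -0.649], [0.649, 0.005, -0.761]] j [ 0.87  0.34 -0.16  0.44 -1.63 -0.95] F [ 0.3 -0.5 -0.6]
delta tool [-7.500e-02  2.000e-04  2.158e-01]
[[343. 260.]
 [300. 260.]
 [302. 204.]
 [341. 204.]]
```

View pics/w0.png

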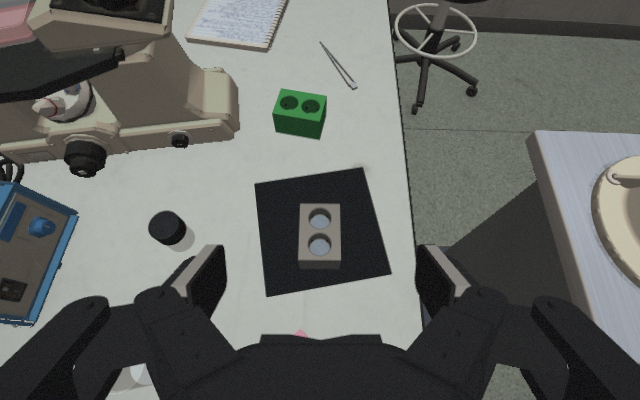

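The wrist view shows the grey mould at (320,235). Its corners agree with the predicted ones within 2 px, so I'm going in.

>>> {"op": "carry_out", "data": {"claw": [0,0,0,0,0,0,0,0], "delta_pos": [[-0.038,0,0.03],[-0.037,0,0.03],[0,0,0.04],[0,0,0.04],[0,0,0.035],[0,0,0.025],[0,0,0.015],[0,0,0]], "dr": [[0,0,0],[0,0,0],[0,0,0],[0,0,0],[0,0,0],[0,0,0],[0,0,0],[0,0,0]]}}

```text
clock: 3.78
eef_pos: [0.4714, 0.0188, 0.0188]
tool_rot: [0.24, 0.67, -0.658, 0.245]
wrist_force: [-0.4, 0.6, -0.1]
grip_width: 0.0858
finger_force: 0.0
```

>>> {"op": "carry_out", "data": {"claw": [1,1,1,1,1,1], "delta_pos": [[0,0,0],[0,0,0],[0,0,0],[0,0,0],[0,0,0],[0,0,0]], "dr": [[0,0,0],[0,0,0],[0,0,0],[0,0,0],[0,0,0],[0,0,0]]}}

```text
clock: 4.53
eef_pos: [0.4719, 0.0203, 0.0192]
tool_rot: [0.239, 0.671, -0.657, 0.245]
wrist_force: [-2.2, 3.3, 6.2]
grip_width: 0.0452
finger_force: 61.9
```

>>> {"op": "carry_out", "data": {"claw": [1,1,1,1,1,1,1,1], "delta_pos": [[0.02,0,-0.024],[0.036,0,-0.042],[0.036,0,-0.042],[-0.044,0.009,-0.037],[-0.044,0.009,-0.037],[-0.044,0.009,-0.037],[-0.044,0.009,-0.037],[-0.044,0.009,-0.037]], "dr": [[0,0,0],[0,0,0],[0,0,0],[0,0,0],[0,0,0],[0,0,0],[0,0,0],[0,0,0]]}}

```text
clock: 5.52
eef_pos: [0.4197, 0.3072, 0.1593]
tool_rot: [0.24, 0.671, -0.657, 0.244]
wrist_force: [1.6, 1.0, -2.2]
grip_width: 0.0453
finger_force: 62.9
```

>>> {"op": "carry_out", "data": {"claw": [1,1,1,1,1], "delta_pos": [[0,0,0],[0,0,0],[0,0,0],[0,0,0],[0,0,0]], "dr": [[-0.103,0,0.12],[-0.103,0,0.12],[-0.103,0,0.12],[-0.103,0,0.12],[0,0,0]]}}

```text
clock: 6.15
eef_pos: [0.4217, 0.3046, 0.159]
tool_rot: [-0.307, -0.432, 0.834, -0.155]
wrist_force: [0.3, 0.0, -2.7]
grip_width: 0.0453
finger_force: 62.9
```

Run:
```python
from h import *
to([.42,.307,.16])
```

```text
pos [0.4217 0.3046 0.159 ] R [[-0.438, -0.816, -0.377], [-0.626, 0.578, -0.524], [0.646, 0.007, -0.764]] j [ 0.93  0.72  0.45  0.01 -2.   -1.55] F [ 0.3  0.  -2.7]
delta tool [-0.0001  0.0027 -0.0014]
```

>>> {"op": "carry_out", "data": {"claw": [1,1,1,1,1,1,1,1], "delta_pos": [[0,0,0],[0,0,0],[0,0,0],[0,0,0],[0,0,0],[0,0,0],[0,0,0],[0,0,0]], "dr": [[0,-0.175,0],[0,-0.175,0],[0,-0.175,0],[0,-0.175,0],[0,-0.175,0],[0,-0.175,0],[0,-0.175,0],[0,-0.175,0]]}}

```text
clock: 7.15
eef_pos: [0.4189, 0.3043, 0.1597]
tool_rot: [0.304, -0.434, 0.833, 0.161]
wrist_force: [-0.6, 1.2, -4.4]
grip_width: 0.0455
finger_force: 63.1
```

>>> {"op": "carry_out", "data": {"claw": [1,1,1], "delta_pos": [[0,0,0],[0,0,0],[0,0,0]], "dr": [[0,-0.171,0],[0,0,0],[0,0,0]]}}

```text
clock: 7.52
eef_pos: [0.4194, 0.3034, 0.1577]
tool_rot: [0.333, -0.428, 0.82, 0.183]
wrist_force: [0.2, -0.1, -1.8]
grip_width: 0.045
finger_force: 63.2
```

Run:
```python
from h import *
to([.42,.307,.06])
a=snap('side','s1');b=snap('wrist','w1')
cv2.imwrite('pics/v1.png',np.vstack([cv2.resize(a,(480,300)),cv2.resize(b,(480,300))])[:,:,::-1])
```

```text
pos [0.4194 0.3034 0.1577] R [[-0.412, -0.824, 0.389], [-0.581, 0.566, 0.585], [-0.702, 0.015, -0.712]] j [ 0.83 -0.12 -0.64 -0.38 -0.3  -1.12] F [ 0.2 -0.1 -1.8]
delta tool [0.0663 0.     0.0719]
```

View pics/v1.png

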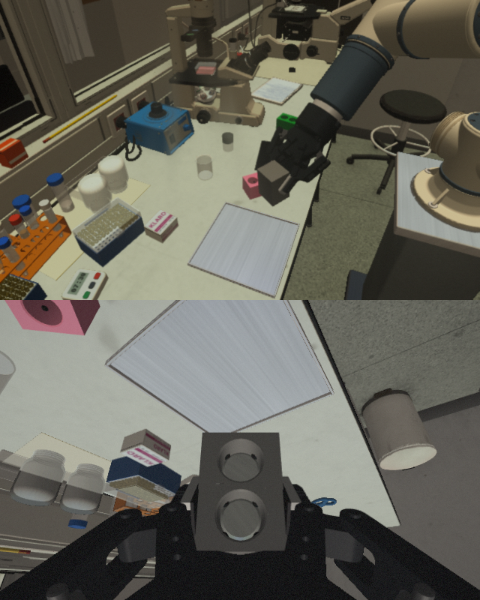

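The pictures show the mould held with its mouth toward the robot and both castings seated. The turn fell about 5° short. I'll correct that before lowering.

>>> {"op": "carry_out", "data": {"claw": [1,1,1], "delta_pos": [[0.037,0,0.036],[0.0,0,0],[0,0,0]], "dr": [[0,0,0],[0,-0.05,0],[0,-0.044,0]]}}

```text
clock: 8.0
eef_pos: [0.4179, 0.3028, 0.1169]
tool_rot: [0.37, -0.42, 0.803, 0.204]
wrist_force: [-1.3, -0.6, -3.5]
grip_width: 0.0455
finger_force: 63.0
```

Run:
```python
from h import *
to([.42,.307,.036])
```

```text
pos [0.4179 0.3028 0.1169] R [[-0.373, -0.826, 0.423], [-0.524, 0.564, 0.638], [-0.765, 0.017, -0.643]] j [ 0.56 -0.03 -0.57 -1.02 -0.38 -0.32] F [-1.3 -0.6 -3.5]
delta tool [ 0.059  -0.0007  0.0556]
```

>>> {"op": "carry_out", "data": {"claw": [1,1,1,1,1], "delta_pos": [[0.018,0,0.015],[0.018,0,0.015],[0.015,0,0.012],[0.009,-0.001,0.008],[0,0,0]], "dr": [[0,0,0],[0,0,0],[0,0,0],[0,0,0],[0,0,0]]}}

```text
clock: 8.62
eef_pos: [0.4174, 0.3012, 0.0376]
tool_rot: [0.368, -0.419, 0.805, 0.203]
wrist_force: [0.2, 0.2, -2.2]
grip_width: 0.0452
finger_force: 63.2
```

Run:
```python
from h import *
to([.42,.307,.031])
```

```text
pos [0.4174 0.3012 0.0376] R [[-0.377, -0.824, 0.422], [-0.525, 0.566, 0.636], [-0.763, 0.019, -0.646]] j [ 0.32  0.18 -0.59 -1.47 -0.49  0.33] F [ 0.2  0.2 -2.2]
delta tool [0.001  0.001  0.0091]
```

>>> {"op": "carry_out", "data": {"claw": [1,1,1,1], "delta_pos": [[0.003,0,0.0026],[0.0015,0,0.0013],[0.0015,0,0.0013],[0,0,0]], "dr": [[0.012,0,-0.015],[0,0,0],[0,0,0],[0,0,0]]}}

```text
clock: 9.12
eef_pos: [0.4172, 0.3023, 0.0313]
tool_rot: [0.374, -0.423, 0.802, 0.196]
wrist_force: [-1.2, 0.1, -3.2]
grip_width: 0.045
finger_force: 63.2
```

>>> {"op": "carry_out", "data": {"claw": [1,1,1], "delta_pos": [[0.0015,0,0.0013],[0.0008,0,0.0006],[0,0,0]], "dr": [[0,0,0],[0,0,0],[0,0,0]]}}

```text
clock: 9.5
eef_pos: [0.4179, 0.3031, 0.0304]
tool_rot: [0.376, -0.423, 0.801, 0.197]
wrist_force: [-5.6, -6.3, 14.0]
grip_width: 0.0452
finger_force: 65.4
```

>>> {"op": "carry_out", "data": {"claw": [0,0,0,0,0,0,0,0], "delta_pos": [[0,0,0],[0,0,0],[0,0,0],[-0.005,0,-0.02],[-0.02,0,-0.035],[-0.02,0,-0.035],[-0.03,0,-0.03],[0,0,0]], "dr": [[0,0,0],[0,0,0],[0,0,0],[0,0,0],[0,0,0],[0,0,0],[0,0,0],[0,0,0]]}}

```text
clock: 10.5
eef_pos: [0.3918, 0.2699, 0.1362]
tool_rot: [0.371, -0.426, 0.802, 0.196]
wrist_force: [-0.5, 0.4, -0.9]
grip_width: 0.0852
finger_force: 0.0
```

>>> {"op": "carry_out", "data": {"claw": [0,0,0,0,0,0,0,0], "delta_pos": [[0,0,0],[0,0,0],[0,0,0],[0,0,0],[0,0,0],[0,0,0],[0,0,0],[0,0,0]], "dr": [[0,0.18,0],[0,0.18,0],[0,0.18,0],[0,0.18,0],[0,0.18,0],[0,0.18,0],[0,0.18,0],[0,0.18,0]]}}

```text
clock: 11.5
eef_pos: [0.3851, 0.2572, 0.1211]
tool_rot: [-0.186, -0.466, 0.861, -0.082]
wrist_force: [1.0, 0.5, -0.1]
grip_width: 0.0854
finger_force: 0.0
```

>>> {"op": "carry_out", "data": {"claw": [0,0], "delta_pos": [[0,0,0],[0,0,0]], "dr": [[0,0.13,0],[0,0,0]]}}

```text
clock: 11.75
eef_pos: [0.3845, 0.2572, 0.1177]
tool_rot: [-0.242, -0.46, 0.847, -0.112]
wrist_force: [-0.4, 0.0, 0.1]
grip_width: 0.0857
finger_force: 0.0
```

Run:
```python
from h import *
to([.42,.307,.031])
a=snap('wrist','w2');b=snap('top','t2')
c=proj('top',[[.42,.307,.06]])[0].astype(int);print(c)
cr=b[c[1]-50:c[1]+50,c[0]-80:c[0]+80]
cv2.imwrite('pics/v2.png',np.vstack([cv2.resize(a,(480,300)),cv2.resize(cr,(480,300),interpolation=cv2.INTER_CUBIC)])[:,:,::-1])
```

```text
pos [0.3845 0.2572 0.1177] R [[-0.46, -0.833, -0.307], [-0.724, 0.552, -0.413], [0.514, 0.032, -0.857]] j [ 0.93  0.52  0.08  0.   -1.67 -1.51] F [-0.4  0.   0.1]
delta tool [-0.0969 -0.0048  0.0429]
[224 266]
```

View pics/v2.png

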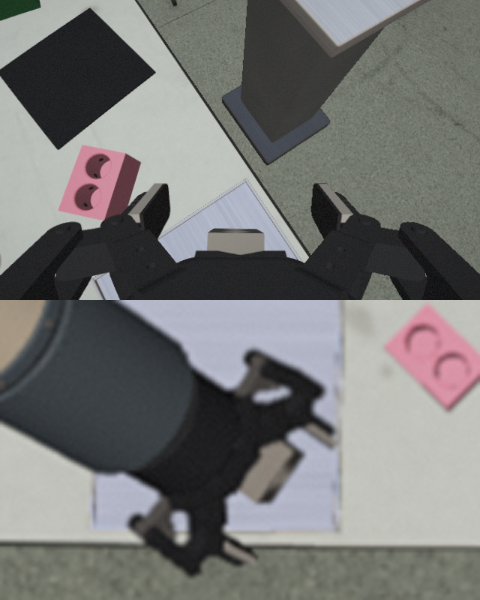

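The mould stands on its end in the tray below the hand (bottom crop, about (275,470)). I'll move outward, tilt, and come in from the far side.

>>> {"op": "carry_out", "data": {"claw": [0,0,0,0,0], "delta_pos": [[-0.0235,0,-0.0305],[-0.0235,0,-0.0305],[-0.0235,0,-0.0305],[0,0,0],[0,0,0]], "dr": [[0,0,0],[0,0,0],[0,0,0],[0.027,0.157,0.016],[0,0,0]]}}

```text
clock: 12.48
eef_pos: [0.4444, 0.3459, 0.1604]
tool_rot: [-0.3, -0.446, 0.827, -0.162]
wrist_force: [-0.2, -0.3, -1.6]
grip_width: 0.0854
finger_force: 0.0
```

Run:
```python
from h import *
to([.4106,.2918,.0237])
a=snap('wrist','w3')
h=np.array([.564,.826,0]);v=np.array([-.826,.564,0]);m=np.array([.4152,.299,.069])
print(proj('wrist',[m+sx*.021*h+sy*.023*v for sx,sy in((1,1),(1,-1),(-1,-1),(-1,1))]).round(0))
```

```text
pos [0.4444 0.3459 0.1604] R [[-0.422, -0.835, -0.353], [-0.641, 0.55, -0.536], [0.641, -0.0, -0.767]] j [ 0.95  0.81  0.62  0.03 -2.08 -1.53] F [-0.2 -0.3 -1.6]
delta tool [-0.0388 -0.0015  0.1458]
[[349. 241.]
 [292. 240.]
 [295. 193.]
 [348. 194.]]
```

View pics/w3.png

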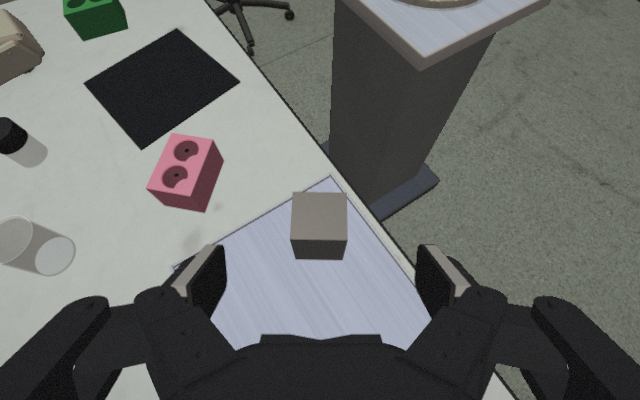

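The mould's top face appears at (291–347, 193–240), matching the prediction. I'm grasping it.

>>> {"op": "carry_out", "data": {"claw": [0,0,0,0,0,0], "delta_pos": [[-0.02,-0.001,0.02],[-0.019,-0.001,0.03],[0,0,0.035],[0,0,0.035],[0,0,0.025],[0,0,0]], "dr": [[0,0,0],[0,0,0],[0,0,0],[0,0,0],[0,0,0],[0,0,0]]}}

```text
clock: 13.28
eef_pos: [0.4131, 0.2913, 0.03]
tool_rot: [-0.295, -0.446, 0.83, -0.16]
wrist_force: [-0.3, -0.5, 0.3]
grip_width: 0.0853
finger_force: 0.0
```

>>> {"op": "carry_out", "data": {"claw": [1,1,1,1,1], "delta_pos": [[0,0,0],[0,0,0],[0,0,0],[0,0,0],[0,0,0]], "dr": [[0,0,0],[0,0,0],[0,0,0],[0,0,0],[0,0,0]]}}

```text
clock: 13.9
eef_pos: [0.4141, 0.2936, 0.0294]
tool_rot: [-0.295, -0.446, 0.829, -0.161]
wrist_force: [-0.6, 1.4, 6.0]
grip_width: 0.0447
finger_force: 61.9
```

Run:
```python
from h import *
to([.4106,.2918,.13])
```

```text
pos [0.4141 0.2936 0.0294] R [[-0.428, -0.835, -0.346], [-0.645, 0.55, -0.531], [0.633, -0.004, -0.774]] j [ 0.95  0.78  0.22  0.03 -1.7  -1.54] F [-0.6  1.4  6. ]
delta tool [ 0.0663  0.0015 -0.0758]
```

>>> {"op": "carry_out", "data": {"claw": [1,1,1,1,1,1,1,1], "delta_pos": [[0.02,0,-0.024],[0.034,0,-0.042],[0,0,0],[0,0,0],[0,0,0],[0,0,0],[0,0,0],[0,0,0]], "dr": [[0,0,0],[0,0,0],[0,-0.18,0],[0,-0.18,0],[0,-0.18,0],[0,-0.18,0],[0,-0.18,0],[0,-0.18,0]]}}

```text
clock: 14.9
eef_pos: [0.4132, 0.2928, 0.1143]
tool_rot: [0.175, -0.465, 0.863, 0.092]
wrist_force: [0.2, 0.2, -4.2]
grip_width: 0.0455
finger_force: 61.9
```

>>> {"op": "carry_out", "data": {"claw": [1,1,1,1,1,1], "delta_pos": [[0,0,0],[0,0,0],[0,0,0],[0,0,0],[0,0,0],[0,0,0]], "dr": [[0,-0.14,0],[0,-0.12,0],[0,-0.1,0],[0,-0.08,0],[0,-0.05,0],[0,0,0]]}}

```text
clock: 15.65
eef_pos: [0.4126, 0.288, 0.1099]
tool_rot: [0.354, -0.432, 0.807, 0.192]
wrist_force: [0.2, -1.1, -2.6]
grip_width: 0.0455
finger_force: 62.1
```

Run:
```python
from h import *
to([.42,.307,.04])
```

```text
pos [0.4126 0.288  0.1099] R [[-0.375, -0.834, 0.406], [-0.561, 0.552, 0.616], [-0.738, 0.003, -0.675]] j [ 0.59 -0.04 -0.59 -0.92 -0.37 -0.42] F [ 0.2 -1.1 -2.6]
delta tool [0.0381 0.0041 0.0619]
```

>>> {"op": "carry_out", "data": {"claw": [1,1,1,1,1,1,1,1], "delta_pos": [[0,0,0],[0.018,0,0.015],[0.018,0,0.015],[0.014,0,0.012],[0.007,0,0.006],[0.004,0,0.003],[0,0,0],[0,0,0]], "dr": [[0,-0.054,0],[0,0,0],[0,0,0],[0,0,0],[0,0,0],[0,0,0],[0,0,0],[0,0,0]]}}

```text
clock: 16.65
eef_pos: [0.4118, 0.2901, 0.0307]
tool_rot: [0.376, -0.429, 0.796, 0.204]
wrist_force: [-0.2, -1.2, -3.1]
grip_width: 0.0454
finger_force: 62.3
```

Run:
```python
from h import *
to([.42,.307,.0187])
```

```text
pos [0.4118 0.2901 0.0307] R [[-0.349, -0.836, 0.423], [-0.53, 0.548, 0.647], [-0.773, 0.002, -0.634]] j [ 0.24  0.2  -0.62 -1.53 -0.56  0.49] F [-0.2 -1.2 -3.1]
delta tool [-0.0026  0.0024  0.022 ]
```

Tilt is right (−50.6°). I'll lower the last 12 mm gently.

>>> {"op": "carry_out", "data": {"claw": [1,1,1,1,1,1], "delta_pos": [[0.004,0,0.003],[0.003,0,0.0025],[0.0015,0,0.0013],[0.0008,0,0.0006],[0.0008,0,0.0006],[0,0,0]], "dr": [[0,0,0],[0,0,0],[0,0,0],[0,0,0],[0,0,0],[0,0,0]]}}

```text
clock: 17.4
eef_pos: [0.4124, 0.2909, 0.0193]
tool_rot: [0.378, -0.429, 0.795, 0.205]
wrist_force: [-3.5, 3.0, 7.1]
grip_width: 0.0456
finger_force: 62.9
```

>>> {"op": "carry_out", "data": {"claw": [0,0,0,0,0,0,0,0], "delta_pos": [[0,0,0],[0,0,0],[0,0,0],[-0.005,0,-0.02],[-0.02,0,-0.03],[-0.03,0,-0.025],[0,0,0],[0,0,0]], "dr": [[0,0,0],[0,0,0],[0,0,0],[0,0,0],[0,0,0],[0,0,0],[0,0.17,0],[0,0.17,0]]}}

```text
clock: 18.4
eef_pos: [0.3821, 0.2502, 0.0814]
tool_rot: [0.296, -0.443, 0.827, 0.18]
wrist_force: [0.5, -1.6, -1.4]
grip_width: 0.0851
finger_force: 0.0
```

>>> {"op": "carry_out", "data": {"claw": [0,0,0,0,0,0], "delta_pos": [[0,0,0],[0,0,0],[0,0,0],[0,0,0],[0,0,0],[0,0,0]], "dr": [[0,0.15,0],[0,0.15,0],[0,0.14,0],[0,0.1,0],[0,0,0],[0,0,0]]}}

```text
clock: 19.15
eef_pos: [0.3786, 0.2473, 0.077]
tool_rot: [0.095, -0.474, 0.872, 0.08]
wrist_force: [0.0, 0.7, 0.3]
grip_width: 0.0854
finger_force: 0.0
```

Run:
```python
from h import *
to([.4088,.2855,.014])
```

```text
pos [0.3786 0.2473 0.077 ] R [[-0.532, -0.842, 0.091], [-0.811, 0.538, 0.229], [-0.242, 0.049, -0.969]] j [ 0.86  0.06 -0.54 -0.12 -0.74 -1.35] F [0.  0.7 0.3]
delta tool [-0.0319 -0.0079  0.0725]
```

>>> {"op": "carry_out", "data": {"claw": [0,0,0,0,0], "delta_pos": [[0,0,-0.02],[0,0,0],[0,0,0],[0,0,0],[0,0,0]], "dr": [[0,0,0],[0.024,0.123,-0.006],[0.024,0.123,-0.006],[0,0,0],[0,0,0]]}}

```text
clock: 19.77
eef_pos: [0.3768, 0.2425, 0.0965]
tool_rot: [-0.0, -0.483, 0.876, -0.0]
wrist_force: [-0.1, -0.7, 0.2]
grip_width: 0.0856
finger_force: 0.0
```

Run:
```python
from h import *
to([.4088,.2855,.014])
a=snap('wrist','w4')
h=np.array([.548,.836,0]);v=np.array([-.836,.548,0]);m=np.array([.4088,.2855,.045])
print(proj('wrist',[m+sx*.033*h+sy*.023*v for sx,sy in((1,1),(1,-1),(-1,-1),(-1,1))]).round(0))
```

```text
pos [0.3768 0.2425 0.0965] R [[-0.533, -0.846, -0.0], [-0.846, 0.533, -0.001], [0.001, -0.0, -1.0]] j [ 0.92  0.15 -0.39  0.   -1.04 -1.49] F [-0.1 -0.7  0.2]
delta tool [-0.0536 -0.0041  0.0824]
[[347. 333.]
 [283. 332.]
 [282. 248.]
 [351. 249.]]
```

View pics/w4.png

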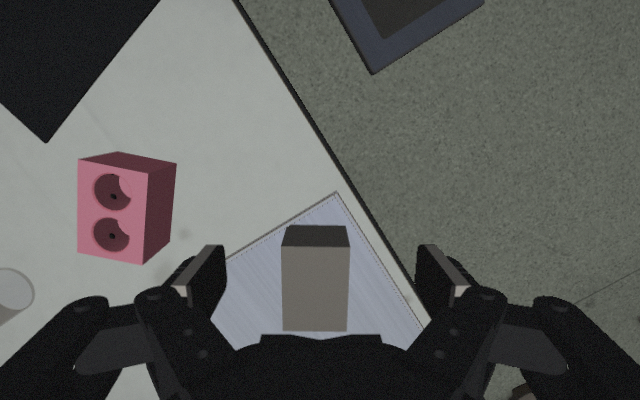

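The closed bottom faces up at (283–349, 247–331), as predicted. Next I'll grip it vertically.

>>> {"op": "carry_out", "data": {"claw": [0,0,0,0,0], "delta_pos": [[-0.027,-0.002,0],[-0.027,-0.002,0.02],[0,0,0.035],[0,0,0.027],[0,0,0]], "dr": [[0,0,0],[0,0,0],[0,0,0],[0,0,0],[0,0,0]]}}

```text
clock: 20.45
eef_pos: [0.4083, 0.2846, 0.0135]
tool_rot: [-0.002, -0.483, 0.876, -0.001]
wrist_force: [-0.2, -0.3, 0.2]
grip_width: 0.085
finger_force: 0.0
```

>>> {"op": "carry_out", "data": {"claw": [1,1,1,1,1], "delta_pos": [[0,0,0],[0,0,0],[0,0,0],[0,0,0],[0,0,0]], "dr": [[0,0,0],[0,0,0],[0,0,0],[0,0,0],[0,0,0]]}}

```text
clock: 21.08
eef_pos: [0.4102, 0.2876, 0.0165]
tool_rot: [0.001, -0.483, 0.875, -0.0]
wrist_force: [-0.7, 0.2, 5.7]
grip_width: 0.045
finger_force: 62.4
```

>>> {"op": "carry_out", "data": {"claw": [1,1,1,1,1,1], "delta_pos": [[0,0,-0.015],[0,0,-0.015],[0,0,0],[0,0,0.03],[0,0,0],[0,0,0]], "dr": [[0,0,0],[0,0,0],[0,0,0],[0,0,0],[0,0,0],[0,0,0]]}}

```text
clock: 21.82
eef_pos: [0.4096, 0.287, 0.0145]
tool_rot: [-0.0, -0.483, 0.875, -0.001]
wrist_force: [0.7, 2.0, -3.9]
grip_width: 0.0449
finger_force: 68.6
```

>>> {"op": "carry_out", "data": {"claw": [1,1,1,1,1,1,1], "delta_pos": [[0,0,-0.015],[0,0,-0.015],[0,0,0],[0,0,0.034],[0,0,-0.004],[0,0,0],[0,0,0]], "dr": [[0,0,0],[0,0,0],[0,0,0],[0,0,0],[0,0,0],[0,0,0],[0,0,0]]}}

```text
clock: 22.7
eef_pos: [0.4094, 0.2862, 0.0148]
tool_rot: [-0.001, -0.483, 0.875, -0.001]
wrist_force: [0.1, -0.5, -0.9]
grip_width: 0.0449
finger_force: 78.9
```

Run:
```python
from h import *
import time
to([.4088,.2855,.014])
b=ctrl.read_camera('side'); f=[]
for k in range(4): ctrl.read_camera('side'); s=ctrl.get_state(); f.append((s['wrist_force'][2].round(2),s['eef_pos'][2].round(4)))
print(f)
```

```text
pos [0.4094 0.2862 0.0148] R [[-0.533, -0.846, -0.0], [-0.846, 0.533, -0.003], [0.002, -0.001, -1.0]] j [ 0.93  0.34 -0.38  0.   -0.86 -1.49] F [ 0.1 -0.5 -0.9]
delta tool [0.0009 0.0001 0.0008]
[(np.float64(-1.79), np.float64(0.0148)), (np.float64(-0.7), np.float64(0.0148)), (np.float64(-1.49), np.float64(0.0148)), (np.float64(-1.37), np.float64(0.0148))]
```

>>> {"op": "carry_out", "data": {"claw": [1,1,1], "delta_pos": [[0,0,-0.006],[0,0,0],[0,0,0]], "dr": [[0,0,0],[0,0,0],[0,0,0]]}}

```text
clock: 23.32
eef_pos: [0.4096, 0.2866, 0.021]
tool_rot: [-0.0, -0.483, 0.875, -0.001]
wrist_force: [1.2, -0.3, -1.0]
grip_width: 0.045
finger_force: 78.9
```

Run:
```python
from h import *
f=[]
for k in range(8): ctrl.read_camera('side'); s=ctrl.get_state(); f.append(s['wrist_force'][2])
print(np.mean(f),np.round(f,1),s['eef_pos'])
```

```text
-1.6394257737596558 [-1.6 -1.5 -1.2 -1.7 -1.8 -1.7 -1.3 -2.3] [0.4095803  0.28656996 0.02082734]
```

The hanging weight is now 1.64 N, which is the empty mould alone; with both castings it read about 2.8 N. I'll lift straight up and look.

>>> {"op": "carry_out", "data": {"claw": [1,1,1,1], "delta_pos": [[0,0,-0.008],[0,0,-0.01],[0,0,-0.012],[0,0,0]], "dr": [[0,0,0],[0,0,0],[0,0,0],[0,0,0]]}}

```text
clock: 24.22
eef_pos: [0.4103, 0.2875, 0.0524]
tool_rot: [0.001, -0.483, 0.875, -0.0]
wrist_force: [-0.6, 0.0, -2.0]
grip_width: 0.0451
finger_force: 78.9
```

Run:
```python
from h import *
a=snap('side','s5')
c=proj('side',[[.409,.286,.02]])[0].astype(int);print(c)
x,y=max(c[0]-70,0),max(c[1]-50,0)
cv2.imwrite('pics/v5.png',cv2.resize(a[y:y+100,x:x+140],(784,560),interpolation=cv2.INTER_CUBIC)[:,:,::-1]);print(x,y)
```

```text
[365 302]
295 252
```

View pics/v5.png

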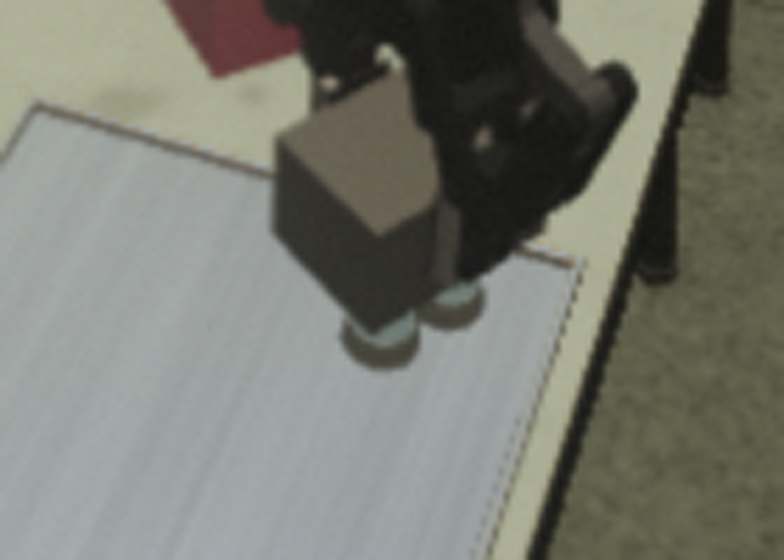

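The crop shows both castings lying flat in the tray, at about (380,340) and (455,305), below the empty mould. Next I'll carry the mould to the mat.

>>> {"op": "carry_out", "data": {"claw": [1,1,1,1,1,1,1,1], "delta_pos": [[0,0,-0.03],[0,0,-0.05],[0.0344,-0.0339,0],[0.0344,-0.0339,0],[0.0344,-0.0339,0],[0.0344,-0.0339,0],[0.0344,-0.0339,0],[0.0344,-0.0339,0]], "dr": [[0,0,0],[0,0,0],[0,0,0],[0,0,0],[0,0,0],[0,0,0],[0,0,0],[0,0,0]]}}

```text
clock: 25.28
eef_pos: [0.4716, 0.0023, 0.1312]
tool_rot: [-0.001, -0.483, 0.875, -0.001]
wrist_force: [1.0, 1.1, -2.2]
grip_width: 0.045
finger_force: 79.0
```

>>> {"op": "carry_out", "data": {"claw": [1,1,1,1,1], "delta_pos": [[0,0,0],[0,0,0.04],[0,0,0.03],[0,0,0.02],[0,0,0]], "dr": [[0,0,0],[0,0,0],[0,0,0],[0,0,0],[0,0,0]]}}

```text
clock: 25.9
eef_pos: [0.4702, 0.0038, 0.04]
tool_rot: [-0.002, -0.483, 0.875, -0.0]
wrist_force: [0.5, -0.2, -1.9]
grip_width: 0.0452
finger_force: 79.0
```

Run:
```python
from h import *
to([.4723,.0044,.0148])
```

```text
pos [0.4702 0.0038 0.04  ] R [[-0.532, -0.846, -0.004], [-0.846, 0.532, -0.003], [0.005, 0.002, -1.0]] j [ 0.34  0.26 -0.42  0.   -0.9  -0.91] F [ 0.5 -0.2 -1.9]
delta tool [-0.0018 -0.0015  0.0252]
```

>>> {"op": "carry_out", "data": {"claw": [1,1,1,1,1,1], "delta_pos": [[-0.002,-0.0015,0.012],[0,0,0.008],[0,0,0.003],[0,0,0.0015],[0,0,0.001],[0,0,0]], "dr": [[0,0,0],[0,0,0],[0,0,0],[0,0,0],[0,0,0],[0,0,0]]}}

```text
clock: 26.65
eef_pos: [0.4742, 0.0044, 0.0161]
tool_rot: [-0.0, -0.483, 0.875, -0.001]
wrist_force: [-0.3, 0.3, -1.6]
grip_width: 0.045
finger_force: 79.0
```

>>> {"op": "carry_out", "data": {"claw": [1,1,1,1], "delta_pos": [[0,0,0.001],[0,0,0.001],[0,0,0.0005],[0,0,0]], "dr": [[0,0,0],[0,0,0],[0,0,0],[0,0,0]]}}

```text
clock: 27.15
eef_pos: [0.4741, 0.0044, 0.0135]
tool_rot: [-0.0, -0.483, 0.875, -0.001]
wrist_force: [-0.1, 0.2, -1.1]
grip_width: 0.045
finger_force: 79.0
```

>>> {"op": "carry_out", "data": {"claw": [1,1,1], "delta_pos": [[0,0,0.001],[0,0,0.001],[0,0,0]], "dr": [[0,0,0],[0,0,0],[0,0,0]]}}

```text
clock: 27.52
eef_pos: [0.474, 0.0044, 0.0114]
tool_rot: [-0.001, -0.483, 0.875, -0.001]
wrist_force: [-0.2, -0.7, -1.2]
grip_width: 0.045
finger_force: 79.0
```

>>> {"op": "carry_out", "data": {"claw": [1,1,1,1], "delta_pos": [[0,0,0.001],[0,0,0],[0,0,0.001],[0,0,0]], "dr": [[0,0,0],[0,0,0],[0,0,0],[0,0,0]]}}

```text
clock: 28.02
eef_pos: [0.4741, 0.0044, 0.0102]
tool_rot: [-0.0, -0.483, 0.875, -0.001]
wrist_force: [-3.2, 1.1, 4.8]
grip_width: 0.0448
finger_force: 79.8
```

>>> {"op": "carry_out", "data": {"claw": [0,0,0,0,0,0,0,0], "delta_pos": [[0,0,0],[0,0,0],[0,0,0],[0,0,-0.02],[0,0,-0.05],[0,0,-0.06],[0,0,-0.05],[0.03,0.045,0]], "dr": [[0,0,0],[0,0,0],[0,0,0],[0,0,0],[0,0,0],[0,0,0],[0,0,0],[0,0,0]]}}

```text
clock: 29.02
eef_pos: [0.4242, 0.0044, 0.1936]
tool_rot: [0.004, -0.483, 0.876, -0.002]
wrist_force: [-1.3, 1.0, -0.8]
grip_width: 0.0855
finger_force: 0.0
```

>>> {"op": "carry_out", "data": {"claw": [0,0,0,0,0], "delta_pos": [[0.04,0.035,0],[0.04,0.035,0],[0.04,0.035,0],[0.04,0.035,0],[0,0,0]], "dr": [[0,0,0],[0,0,0],[0,0,0],[0,0,0],[0,0,0]]}}

```text
clock: 29.65
eef_pos: [0.2143, -0.0581, 0.1898]
tool_rot: [0.002, -0.484, 0.875, -0.001]
wrist_force: [0.2, 0.3, -0.6]
grip_width: 0.0857
finger_force: 0.0
```

Run:
```python
from h import *
s=ctrl.get_state();print(s['eef_pos'],s['clock'])
b=snap('top','t6')
cv2.imwrite('pics/v6.png',cv2.resize(b[140:310,160:420],(780,510),interpolation=cv2.INTER_CUBIC)[:,:,::-1])
```

```text
[ 0.21429827 -0.05811338  0.1897895 ] 29.65
```

View pics/v6.png

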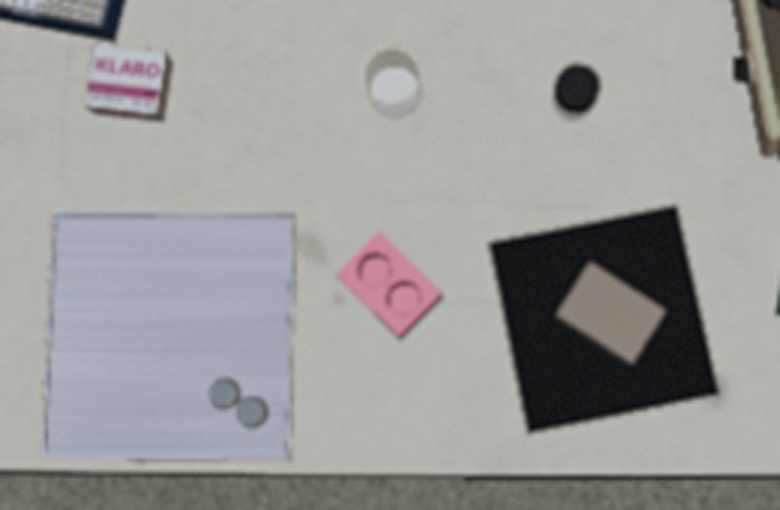

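The final picture shows both castings flat in the tray, at (225,392) and (252,411). The mould is mouth down at (611,313); allowing for parallax it is within about 2 mm of the mat's centre (604,319). The beaker, can and carton have not moved.

```bash
python3 -c "
from plant import ctrl
print(ctrl.sign_off())"
```

```text
the job is handed in; nothing more can be done
None
```

Job handed in after about 30 s of robot time: both castings lie flat in the tray, the empty mould is mouth down within about 2 mm of the mat's centre, and the beaker, can and carton were left where they stood.

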